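Uncover a hardness sample and hold it up to the inspection camera

TASK

Lift the blue dust cover off the sample on the dark steel plinth and nest it fully down over the matching spare cover, which stays on its cork mat; let go of the cover. Then take the sample and hold it in the air in front of the inspection camera with its brass test face, uncovered by your fingers, square to the lens, right way up in the camera's view, and centred 90 mm in front of the glass. Finish while still holding it steady there, without having touched the camera or its stand, and leave the other things on the table where they are.

Things in the scene. Friction and masses are not known exactly. Their poses are not given: they have to be found in the camera images.
- cover_mid (a point): blue dust cover: upside-down tapered cup over the sample, standing on the plinth. 65 mm tall: rim band at the bottom 76 mm across and 20 mm high, above it the outside tapers from 66 to 50 mm across at the flat closed top; wall 2 mm. Point: on its axis, half-way up (32.5 mm above its underside); z is its axis, up. Mass about 60 g
- spare_mid (a point): identical blue spare cover, empty, upside down on the cork mat. Point as for the other cover. A cover nested over another comes to rest, rim band on rim band, 20 mm higher than it, with about 1 mm of sideways play
- sample_mid (a point): the sample: dark steel block standing upright on the plinth, hidden by the cover at first; 20 mm thick (x), 26 mm wide (y), 46 mm tall (z). Its test face, a brass plate with three dark dots, is the +x side; the two sides to grip, 26 mm apart along y, are plain steel. Point: centre of the block, 23 mm above its underside; z up as it stands. Mass 0.13 to 0.25 kg
- sample_face (a point): centre of the sample's test face, 10 mm along +x from the block's centre; x points straight out of the face
- plinth: round dark steel plinth, 104 mm across, 10 mm high, fixed; origin at the centre of its underside. The cover and the sample stand on it roughly in the middle
- mat: round cork mat, 110 mm across, 4 mm thick, fixed; origin at the centre of its underside. The spare cover stands on it
- lens (a point): centre of the front glass of the inspection camera: white box head 52 mm wide, 38 mm black lens barrel, on a stand, looking towards the robot and 20 to 40 degrees down. x points into the glass, back along the optical axis (the camera looks along -x); y level; z up in its view. A sample presented properly has its axes parallel to these, same senses. The head's tilt is stiff; leave it
- focus (a point): the point where the centre of the test face belongs: 90 mm straight in front of the glass on the optical axis. Same axes as the lens
- camera_stand: the stand of the camera: a black round foot and a steel column 310 mm tall, carrying the camera. Origin on the table straight below the head's tilt pivot (280 mm up, 60 mm behind the glass; the head reaches 55 mm further back); the column stands 100 mm from it along +x. Fixed to the table
- bottle_green: bystander: clear bottle with a green cap, 48 mm across, 125 mm tall. Origin at its underside
- bottle_purple: bystander: clear bottle with a purple cap, 48 mm across, 125 mm tall. Origin at its underside
- bottle_white: bystander: clear bottle with a white cap, 48 mm across, 125 mm tall. Origin at its underside
- brass_block: bystander: all-brass block 20 x 26 x 46 mm standing upright, not the sample. Origin at its underside
- anvil: bystander: dark steel mushroom-shaped anvil, 64 mm across, 42 mm tall. Origin at its underside
- loupe: bystander: silver measuring loupe standing upright, 48 mm across, 137 mm tall. Origin at its underside
- driver: bystander: screwdriver lying on the table, 170 mm long. Origin at its underside
Things that resemble listed ones, but are neither listed nor needed, are in the scene too. Several things look just like the mat: the one meant starts nearest to the robot's base. What is shaped like the part that bears cover_mid but red is not meant.

How it is judged (in metres and radians):
On the way:
1. the cover from the sample is nested fully down over the spare cover on the cork mat, and let go (horizontal distance between cover_mid and spare_mid below 0.004 m and z of cover_mid in the frame of spare_mid between 0.015 and 0.024 m and angle between each of cover_mid, spare_mid's own z axis and vertical below 0.08 rad and height (world z) of spare_mid below 0.041 m and horizontal distance between spare_mid and mat below 0.025 m and contact force between the fingers and cover below 0.2 N), for 0.2 s.
At the end, for the whole second after the job is handed in: Cover nested on the spare (within 4 mm, 15-24 mm higher, upright to 0.08 rad, let go), spare within 25 mm of the mat's centre. Sample held still in the fingers alone, none on its face; face centre within 15 mm of the point 90 mm before the glass, facing it right way up within 0.17 rad (all of step 1 and distance between sample_face and focus below 0.015 m and angle between the x axis of sample_face and the x axis of lens, either way round below 0.17 rad and angle between the z axis of sample_face and the z axis of lens, either way round below 0.17 rad and x of sample_mid in the frame of focus below -0.001 m and angle between sample_face's own z axis and vertical below 1.2 rad and height (world z) of sample_mid above 0.1 m and contact force between the fingers and sample above 1 N and contact force between the fingers and sample_c1 below 0.5 N and contact force between sample and camera_stand below 0.1 N and linear speed of sample below 0.03 m/s); the arm keeps its last pose, push and grip.
It fails at once if another thing on the table is pushed more than 30 mm from where it stood (distance of any of bottle_green, bottle_purple, bottle_white, brass_block, anvil, loupe, driver from where it was at the start of the episode above 0.03 m).
It fails at once if the robot or the sample touches the camera or its stand (contact force between any of the fingers, the arm, sample and camera_stand above 1 N).
It also fails if it takes over 61 s, if anything falls off the work surface, if the arm or the gripper's body presses on something with over 40 N, if the wrist force passes 120 N, or if a joint passes its speed limit or range.

ROBOT

A 6-joint arm with a two-finger parallel gripper is mounted at the origin on the work surface. World frame = base frame: x ahead of the robot, y to its left, z up, the work surface at z = 0. Lengths are in mm, angles in rad, forces in N, time in s.
With the tool pointing down it reaches from about 275 to 1000 mm from the base axis. Payload 8.4 kg.
Tool frame: the origin (TCP) lies between the finger pads; the fingertips stand r.tips_ahead ahead of it and the grasp point (between the pads) lies 6 mm ahead of it (r.tips_ahead is the distance from the TCP to the fingertips, in mm); z points along the fingers, y is the line along which they close (so a half turn about z gives the same grasp; the last joint's range is limited). The gripper opens to 85 mm and grips with 20 to 120 N. Pads are 22 mm wide; open, the fingers measure 114 mm over their backs; the gripper's body (76 mm by 85 mm) begins 54 mm behind the grasp point. The pads swing forward as they close: fully open they stand 13 mm farther back than shut.
Start: joints at [-1.326, 0.353, 1.633, -0, 1.155, -0.002], TCP at [152.687, -606.065, 256.281] pointing down, gripper open.
Joint ranges: [-2.63, 2.63], [-0.92, 2.1], [0.06, 2.66], [-1.3, 4.44], [0, 2.69], [-3.02, 3.02]. Speed limits (rad/s): [2.22, 2.22, 2.79, 3.14, 3.14, 3.14].

INTERFACE

Orientations are given as [roll, pitch, yaw] about the fixed x, y, z axes, in that order (R = Rz(yaw) Ry(pitch) Rx(roll)).
In Python, from rig import r gives the robot as it stands.
- The arm moves only by the tool carry_out, never from a script. Its arguments are lists of equal length, an entry for each row: "delta_pos": the shift along the tool's x, y, z in m, a list of three; "rot": the turn, a rotation vector about the tool's x, y, z in degrees, a list of three. A call has 1 to 8 rows; each row is the pose to reach, as a shift and turn from the pose commanded when the call began, along the tool's axes at that moment; what a row does not reach only later rows make up. A row lasts 1/8 s, in which the tool goes at most 62.5 mm and 10.7 degrees, less where a joint would pass 70% of its speed; a pose out of reach is approached as far as the arm can. A call with a gripper value outside its range is refused whole. "claw" is the finger opening in m, from 0 to 0.0854, set as the call begins (left out, the last holds). The fingers move at their own pace and stop on an object; "grip_force" is the grip in N (left out, the last holds). Time passes only in rows, so rows that repeat a pose let the fingers close. It gives the time, the measured TCP pose, the force, the opening and the grip force at its end, in the units of the state.
- r.sense(): the state, without advancing time (a new reading comes with each control period).
- r.grab_frame(name): name is "side" or "top" or "wrist"; returns the picture (384x512x3 uint8, blue, green, red); there is no depth.
- r.camera_info(name): a dict with "fx", "fy", "cx", "cy" (pixels), "distortion" ([k1, k2, p1, p2, k3] as OpenCV has them; the pictures are not rectified), "pose" (4x4, takes a point from camera to world coordinates); the wrist camera has in their place "hand_eye" (4x4, takes a point from camera to tool coordinates, whose origin is the TCP and whose axes are the flange's). Camera axes: x right, y down, z forward; pixel columns grow to the right and rows downward; lengths in mm; the calibration is good to about 2 mm. A picture is of the moment at which its call begins: read the wrist's pose just before it. camera_info takes no time and is no camera call.
- r.sign_off(): hands the job in; it is judged then, once.
Trained networks look in the newest picture that a camera, given by its name, has taken for a name from the list of things; names that differ only in an ending like _2 or _b are one class to them, and where a whole thing is asked for, a point or a joint stands for the part that bears it (a point fixed in the world has none). Each returns a list of dicts, best first, with "p" (0 to 1); they miss things now and then, are a little off and sometimes report something else, mostly with a low value. They report only what shows in the picture. A call takes as long as a camera call. They do not tell look-alikes from the thing itself.
- r.recognise(thing, camera): "box" ([left, top, right, bottom] in pixels, round what is visible of it).
- r.cut_out(thing, camera): "mask" (384x512 bool, what is visible of it) and "box" ([left, top, right, bottom] in pixels, round what is visible of it).
The state is a dict: "clock": time; "qpos": joint angles; "qvel": joint speeds; "joint_efforts": joint torques, N m; "eef_pos": TCP position; "tcp_rot": TCP orientation; "contact_force": force on the tool from outside, world axes, zero at the start; "wrist_torque": the same for the moment, N m; "opening": opening from 0.0 (shut) to 1.0 (fully open); "grasp_force": force on a finger pad.
Only numpy, scipy, OpenCV 4.12 (cv2) and the standard library are available. Lean on these libraries where they do the work, as an engineer would, in place of code of your own. Each camera call takes 0.05 s, during which the arm holds its last target. There are 200 camera calls.

## Working session

There is one attempt and no reset: what is moved stays moved. The work goes in short steps, Python scripts to look and compute and a tool call to move; the robot and the scene stay as the last step left them, time stands still between calls to the robot, and variables do not carry over. Pictures are saved under pics/ and viewed, at most 13 in all, crops included, and the job is handed in when it is done.

Besides the shell and the picture viewer there is one more tool, called after "Request:" as name(argument=value, ...), one argument or row to a line, values as JSON. carry_out: Moves the arm, as the interface text tells. Its arguments: {"type":"object","properties":{"delta_pos":{"type":"array","items":{"type":"array","items":{"type":"number"}}},"rot":{"type":"array","items":{"type":"array","items":{"type":"number"}}},"claw":{"type":"number"},"grip_force":{"type":"number"}},"required":["delta_pos","rot"]}

```bash
mkdir -p pics; ls; python3 - <<'E'
from rig import r
import cv2,numpy as np
print(r.sense(), r.tips_ahead)
ims=[]
for c in ("side","top"):
    im=r.grab_frame(c); cv2.imwrite(f"pics/{c}0.png",im)
    i=r.camera_info(c); print(c,{k:np.round(v,4).tolist() for k,v in i.items()})
    for t in ("cover_mid","spare_mid","plinth","mat","lens","camera_stand","bottle_green","bottle_purple","bottle_white","brass_block","anvil","loupe","driver"):
        print(t,[(np.round(d["box"]).tolist(),round(d["p"],2)) for d in r.recognise(t,c)])
print({k:np.round(v,4).tolist() for k,v in r.camera_info("wrist").items()})
E
```

```text
pics
{'clock': 0.0, 'qpos': array([-1.32638416e+00,  3.53634618e-01,  1.63413614e+00, -6.21478717e-07,
        1.15517619e+00, -2.43885323e-03]), 'qvel': array([-1.24568655e-03,  2.11119118e-05, -2.25802357e-04,  1.92279570e-03,
       -4.75238937e-04, -8.79511320e-04]), 'joint_efforts': array([-2.75895827e-04, -6.05259776e+01, -3.42065549e+01,  2.05652566e-05,
        9.35460470e-03, -2.55649871e-05]), 'eef_pos': array([ 152.59091817, -605.63855829,  255.56923965]), 'tcp_rot': array([-3.14023836e+00, -2.73468985e-06,  2.46851273e-01]), 'contact_force': array([-0.09303514, -0.63321747, -0.188559  ]), 'wrist_torque': array([0.03672738, 0.00847014, 0.00210474]), 'grasp_force': 0.0, 'opening': 1.0036651496325668} 25.0
side {'fx': 361.2302, 'fy': 361.2302, 'cx': 258.2097, 'cy': 194.7537, 'distortion': [-0.003, 0.0, 0.0, 0.0, 0.0], 'pose': [[0.997, -0.0448, 0.0628, 533.4872], [-0.0767, -0.6652, 0.7428, -692.6006], [0.0085, -0.7454, -0.6666, 852.3984], [0.0, 0.0, 0.0, 1.0]]}
cover_mid [([243.0, 209.0, 266.0, 241.0], 0.7), ([203.0, 220.0, 228.0, 248.0], 0.68)]
spare_mid [([224.0, 172.0, 247
[... 1440 characters left out ...]
)]
bottle_purple [([337.0, 138.0, 356.0, 177.0], 0.71), ([194.0, 146.0, 207.0, 160.0], 0.43), ([244.0, 186.0, 262.0, 207.0], 0.43)]
bottle_white [([229.0, 142.0, 240.0, 158.0], 0.53), ([243.0, 181.0, 267.0, 207.0], 0.41)]
brass_block [([299.0, 230.0, 306.0, 240.0], 0.57)]
anvil [([152.0, 235.0, 168.0, 255.0], 0.52), ([339.0, 140.0, 357.0, 173.0], 0.5)]
loupe [([144.0, 187.0, 164.0, 199.0], 0.47)]
driver [([362.0, 243.0, 383.0, 257.0], 0.44)]
{'fx': 309.9791, 'fy': 309.9791, 'cx': 255.4736, 'cy': 189.0475, 'distortion': [-0.0541, 0.0, 0.0, 0.0, 0.0], 'hand_eye': [[-0.0002, -0.9629, -0.2699, 68.7113], [1.0, -0.0003, 0.0002, 0.3093], [-0.0003, -0.2699, 0.9629, -117.9708], [0.0, 0.0, 0.0, 1.0]]}
```

```bash
python3 - <<'E'
import cv2
s=cv2.imread("pics/side0.png")[130:384,150:400]; t=cv2.imread("pics/top0.png")[110:290,130:400]
cv2.imwrite("pics/s1.png",cv2.resize(s,None,fx=2.36,fy=2.36,interpolation=2)); cv2.imwrite("pics/t1.png",cv2.resize(t,None,fx=2.9,fy=2.9,interpolation=2))
E
```

```text
(no output)
```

View pics/s1.png

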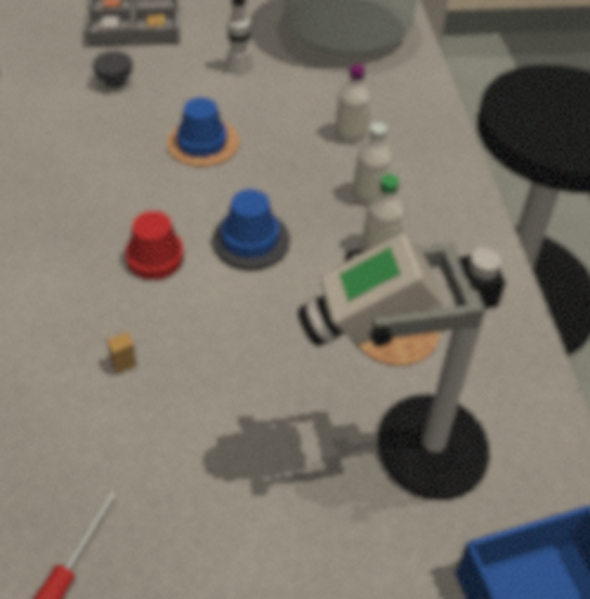

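View pics/t1.png

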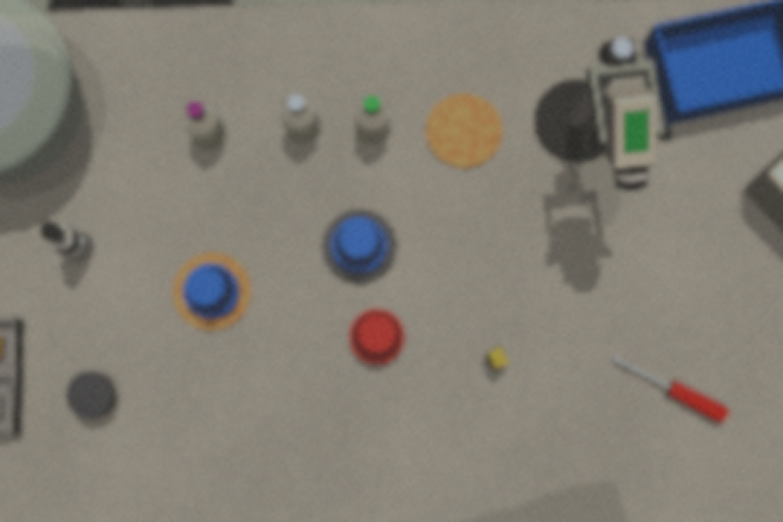

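```bash
cat > h.py <<'E'
from rig import r
import cv2,numpy as np
from scipy.spatial.transform import Rotation as R
from scipy.optimize import least_squares
def tool():
    s=r.sense(); T=np.eye(4); T[:3,:3]=R.from_euler('xyz',s['tcp_rot']).as_matrix(); T[:3,3]=s['eef_pos']; return T
def cam(c,T=None):
    i=r.camera_info(c); K=np.array([[i['fx'],0,i['cx']],[0,i['fy'],i['cy']],[0,0,1.]])
    P=i['pose'] if 'pose' in i else (tool() if T is None else T)@np.array(i['hand_eye'])
    return K,np.array(i['distortion'],float),np.array(P)
def proj(C,X):
    K,d,P=C; W=np.linalg.inv(P); return cv2.projectPoints(np.atleast_2d(np.array(X,float)),cv2.Rodrigues(W[:3,:3])[0],W[:3,3],K,d)[0][:,0]
def ray(C,uv):
    K,d,P=C; n=cv2.undistortPoints(np.array([[uv]],float),K,d)[0,0]; v=P[:3,:3]@[n[0],n[1],1]; return P[:3,3],v/np.linalg.norm(v)
def onz(C,uv,z):
    o,v=ray(C,uv); return o+v*(z-o[2])/v[2]
def tri(Cs,uvs):
    A=0;b=0
    for C,uv in zip(Cs,uvs):
        o,v=ray(C,uv); M=np.eye(3)-np.outer(v,v); A=A+M; b=b+M@o
    return np.linalg.solve(A,b)
def coverpts(x,y,z0):
    a=np.linspace(0,2*np.pi,24,endpoint=False)
    return np.array([[x+q*np.cos(t),y+q*np.sin(t),z0+h] for q,h in((38,0),(38,20),(25,65)) for t in a])
def hullc(p):
    m=cv2.moments(cv2.convexHull(p.astype(np.float32))); return np.array([m['m10'],m['m01']])/m['m00']
def colcent(im,box,blue=True):
    l,t,rr,b=[int(round(v)) for v in box]; l=max(l,0);t=max(t,0)
    f=im[t:b,l:rr].astype(int); m=(f[...,0]-f[...,2]>40).astype(np.uint8)
    n,L,S,c=cv2.connectedComponentsWithStats(m); k=1+S[1:,4].argmax(); return c[k]+[l,t],S[k]
def fitcover(obs,z0):
    f=lambda p:np.concatenate([hullc(proj(C,coverpts(p[0],p[1],z0)))-c for C,c in obs])
    s=least_squares(f,onz(obs[0][0],obs[0][1],z0+30)[:2]); return s.x,s.fun
E
python3 - <<'E'
from h import *
S,T=cam("side"),cam("top"); si,ti=cv2.imread("pics/side0.png"),cv2.imread("pics/top0.png")
for n,sb,tb,z in(("cover",(240,203,275,246),(240,183,268,210),10),("spare",(222,167,252,198),(188,195,218,226),4)):
    o=[(S,colcent(si,sb)[0]),(T,colcent(ti,tb)[0])]; x,f=fitcover(o,z); print(n,o[0][1],o[1][1],x.round(1),f.round(2))
# camera landmarks (side crop px/2.36+offset , top crop px/2.9+offset)
s=lambda u,v:(150+u/2.36,130+v/2.36); t=lambda u,v:(130+u/2.9,110+v/2.9)
for n,a,b in(("front of lens",(312,322),(632,184)),("label",(370,274),(637,131)),("coltop?",(486,262),(622,48))):
    print(n,tri([S,T],[s(*a),t(*b)]).round(0))
print("foot",onz(S,s(433,445),5),onz(T,t(575,120),5))
for n,b in(("red",(154,245)),("brass",(121,353)),("greenb",(384,250))): print(n,onz(S,s(*b),30).round())
im=r.grab_frame("wrist"); cv2.imwrite("pics/w0.png",im)
E
```

```text
cover [255.67073171 224.66666667] [253.39772727 193.17045455] [592.8  76. ] [0.32 1.43 0.69 0.32]
spare [234.97368421 183.54093567] [201.94029851 208.95024876] [535.3 288.2] [ 0.47  0.47 -0.41  0.22]
front of lens [ 618. -249.  255.]
label [ 665. -246.  311.]
coltop? [ 766. -236.  307.]
foot [ 768.53735358 -233.49102898    5.        ] [ 764.80771188 -234.88942962    5.        ]
red [467.  55.  30.]
brass [ 431. -109.   30.]
greenb [762.  26.  30.]
```

View pics/w0.png

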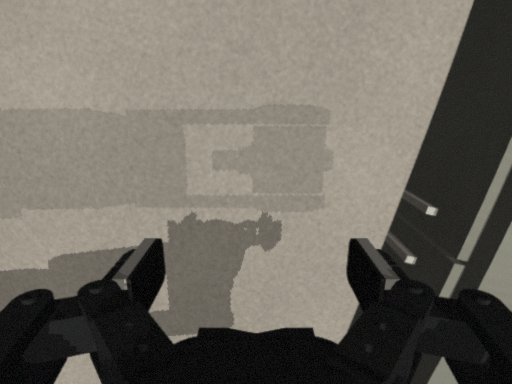

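```bash
cat >> h.py <<'E'
def pose(p,z,x):
    """pose with tool z along z, tool x nearest x"""
    z=np.array(z,float);z/=np.linalg.norm(z); x=np.array(x,float); x-=z*(x@z); x/=np.linalg.norm(x)
    T=np.eye(4); T[:3,:3]=np.c_[x,np.cross(z,x),z]; T[:3,3]=p; return T
def go(*Ts):
    A=np.linalg.inv(tool())
    for T in Ts:
        D=A@T; print("dpos",(D[:3,3]/1000).round(4).tolist(),"rot",np.degrees(R.from_matrix(D[:3,:3]).as_rotvec()).round(2).tolist())
E
python3 - <<'E'
from h import *
T0=tool(); C=cam("wrist",np.eye(4))
for z in(0,5,10,15,20,25): print(z,proj(C,[[11,42.7,z],[-11,42.7,z]]).round().tolist())
a=np.radians(-26); rad=np.array([np.cos(a),np.sin(a),0]); tan=np.array([-np.sin(a),np.cos(a),0])
T=pose(rad*440+[0,0,300],rad*np.sin(1.0)-[0,0,np.cos(1.0)],tan)
print(T[:3,3],proj(cam("wrist",T),[[618,-249,255],[766,-234,300]])); go(T)
E
```

```text
0 [[356.0, 246.0], [352.0, 291.0]]
5 [[353.0, 240.0], [348.0, 285.0]]
10 [[349.0, 236.0], [345.0, 279.0]]
15 [[346.0, 231.0], [343.0, 273.0]]
20 [[343.0, 227.0], [340.0, 268.0]]
25 [[341.0, 223.0], [337.0, 263.0]]
[ 395.46938037 -192.88330459  300.        ] [[334.30133121 123.94661092]
 [405.14819571  57.55314634]]
dpos [0.3364, -0.3414, -0.0437] rot [-53.51, 24.87, -45.53]
```

Request:
carry_out(
  delta_pos=[
    [0.336,-0.341,-0.044],
    [0.336,-0.341,-0.044],
    [0.336,-0.341,-0.044],
    [0.336,-0.341,-0.044],
    [0.336,-0.341,-0.044],
    [0.336,-0.341,-0.044],
    [0.336,-0.341,-0.044],
    [0.336,-0.341,-0.044],
  ],
  rot=[
    [-53.5,24.9,-45.5],
    [-53.5,24.9,-45.5],
    [-53.5,24.9,-45.5],
    [-53.5,24.9,-45.5],
    [-53.5,24.9,-45.5],
    [-53.5,24.9,-45.5],
    [-53.5,24.9,-45.5],
    [-53.5,24.9,-45.5],
  ],
)

```text
clock: 2.45
eef_pos: [366.6, -265.0, 299.7]
tcp_rot: [2.206, -0.054, 1.066]
contact_force: [0.3, 0.5, 0.7]
opening: 0.993
grasp_force: 0.0
```

Request:
carry_out(
  delta_pos=[
    [0,0,0],
    [0,0,0],
    [0,0,0],
    [0,0,0],
  ],
  rot=[
    [0,0,0],
    [0,0,0],
    [0,0,0],
    [0,0,0],
  ],
)

```text
clock: 2.95
eef_pos: [366.3, -266.7, 299.5]
tcp_rot: [2.209, -0.054, 1.064]
contact_force: [-0.2, -0.6, -0.3]
opening: 0.998
grasp_force: 0.0
```

```bash
python3 - <<'E'
from h import *
T=tool(); im=r.grab_frame("wrist"); cv2.imwrite("pics/w1.png",im); np.save("T1.npy",T)
print(T.round(2).tolist(), r.sense()['clock'], r.sense()['qpos'].round(2))
print([ (d['box'],d['p']) for d in r.recognise("lens","wrist")], proj(cam("wrist",T),[[618,-249,255],[766,-234,300]]))
E
```

```text
[[0.48, 0.5, 0.72, 366.25], [0.87, -0.33, -0.36, -266.66], [0.05, 0.8, -0.59, 299.47], [0.0, 0.0, 0.0, 1.0]] 3.0 [-0.84 -0.26  2.5   1.59  0.3  -1.75]
[([324.7, 0.0, 443.7, 49.4], 0.56)] [[343.31879117  30.6374911 ]
 [420.68524484 -34.29021984]]
```

View pics/w1.png

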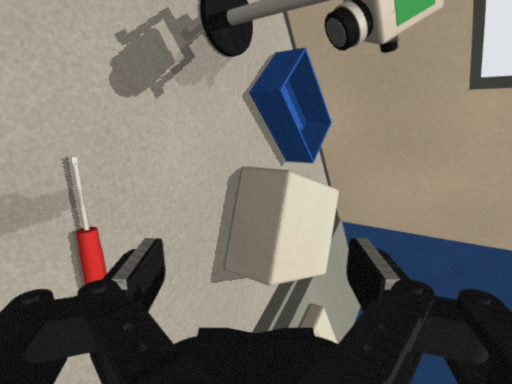

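```bash
python3 - <<'E'
from h import *
S,T=cam("side"),cam("top"); W=cam("wrist",np.load("T1.npy"))
s=lambda u,v:(150+u/2.36,130+v/2.36); t=lambda u,v:(130+u/2.9,110+v/2.9)
a=cv2.resize(cv2.imread("pics/w1.png")[0:70,190:460],None,fx=2.9,fy=2.9,interpolation=2)
b=cv2.resize(cv2.imread("pics/side0.png")[222:292,265:350],None,fx=4.5,fy=4.5,interpolation=2)
c=cv2.resize(cv2.imread("pics/top0.png")[130:182,315:385],None,fx=5.5,fy=5.5,interpolation=2)
o=np.zeros((600,800,3),np.uint8); o[:a.shape[0],:a.shape[1]]=a; o[210:210+b.shape[0],:b.shape[1]]=b; o[210:210+c.shape[0],400:400+c.shape[1]]=c
cv2.imwrite("pics/c2.png",o); print(onz(W,(228,22),5), onz(W,(228,20),5))
print(tri([S,T,W],[s(312,322),t(632,184),(342,28)]))
E
```

```text
[ 765.9790428  -240.81766652    5.        ] [ 767.79561792 -238.14648786    5.        ]
[ 618.32680408 -248.07751286  254.11861022]
```

View pics/c2.png

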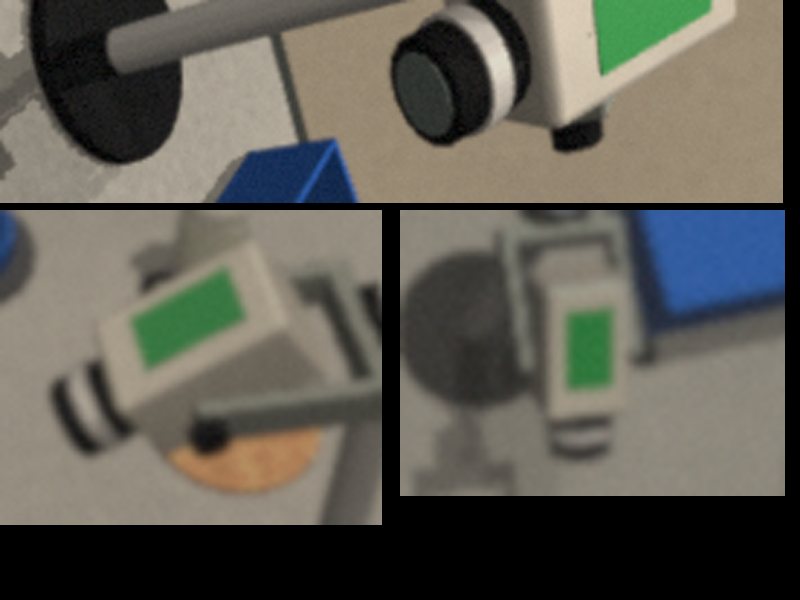

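```bash
cat > lens.py <<'E'
from h import *
S,T=cam("side"),cam("top"); W=cam("wrist",np.load("T1.npy"))
fs=lambda u,v:(265+u/4.5,222+(v-210)/4.5); ft=lambda u,v:(315+(u-400)/5.5,130+(v-210)/5.5); fw=lambda u,v:(190+u/2.9,v/2.9)
obs=[(S,fs(73,417),'g'),(T,ft(580,443),'g'),(W,fw(425,92),'g'),(W,fw(425,92),'g'),
 (S,(333.5,318.6),'c'),(T,(328.3,151.4),'c'),(W,(229.5,21.5),'c'),
 (S,fs(132,320),0),(S,fs(148,368),1),(S,fs(245,315),2),(S,fs(228,266),3),
 (T,ft(567,390),0),(T,ft(612,387),1),(T,ft(612,308),2),(T,ft(567,312),3),(W,fw(604,75),1),(W,fw(712,8),2)]
def frame(p):
    h,th=p[2],p[3]; x=np.array([np.cos(th)*np.cos(h),np.cos(th)*np.sin(h),np.sin(th)]); y=np.array([-np.sin(h),np.cos(h),0]); z=np.cross(x,y)
    piv=np.array([p[0],p[1],280]); return piv-60*x,x,y,z
def res(p):
    g,x,y,z=frame(p); c=np.array([p[0]+100*np.cos(p[2]),p[1]+100*np.sin(p[2]),8]); hl,hw,al,ht=p[4:8]
    out=[]
    for C,uv,k in obs:
        X=g if k=='g' else c if k=='c' else g+x*(al+(-hl if k<2 else hl))+y*(hw if k in(0,3) else -hw)+z*ht
        out.append(proj(C,X)[0]-uv)
    return np.concatenate(out)
s=least_squares(res,[668,-245,.1,.5,25,12,60,26],loss='soft_l1')
if __name__=="__main__":
    print(s.x.round(3)); print(res(s.x).reshape(-1,2).round(1).tolist())
    g,x,y,z=frame(s.x); print("glass",g,"focus",g-90*x,x,z)
    J=s.jac; print("sd",np.sqrt(np.diag(np.linalg.inv(J.T@J)))[:4])
    np.save("lens.npy",np.c_[x,y,z,g-90*x])
E
python3 lens.py
```

```text
[ 6.6900e+02 -2.4498e+02  7.9000e-02  5.6400e-01  2.4887e+01  1.3996e+01
  7.4048e+01  2.8160e+01]
[[-0.7, 1.0], [-0.5, 0.4], [-0.2, 0.0], [-0.2, 0.0], [0.5, 0.7], [0.6, -1.1], [-0.1, -2.7], [-0.9, -0.1], [-1.2, 0.3], [-0.0, 0.6], [-0.2, 0.6], [0.0, -0.6], [0.1, -0.9], [0.2, -1.0], [-0.0, -0.9], [0.1, -0.6], [0.0, 0.2]]
glass [ 618.46255445 -248.9675313   247.90536695] focus [ 542.65636166 -254.94865374  199.76341737] [0.84229103 0.06645692 0.53491055] [-0.53325331 -0.04207378  0.84490869]
sd [1.28277525 0.59139395 0.01416303 0.01865538]
```

```bash
python3 - <<'E'
from h import *
go(pose([593,76,175],[0,0,-1],[-.13,.99,0]))
E
```

```text
dpos [0.402, -0.0986, 0.113] rot [52.56, 14.23, -35.24]
```

Request:
carry_out(
  delta_pos=[
    [0.402,-0.099,0.113],
    [0.402,-0.099,0.113],
    [0.402,-0.099,0.113],
    [0.402,-0.099,0.113],
    [0.402,-0.099,0.113],
    [0.402,-0.099,0.113],
    [0.402,-0.099,0.113],
    [0.402,-0.099,0.113],
  ],
  rot=[
    [52.6,14.2,-35.2],
    [52.6,14.2,-35.2],
    [52.6,14.2,-35.2],
    [52.6,14.2,-35.2],
    [52.6,14.2,-35.2],
    [52.6,14.2,-35.2],
    [52.6,14.2,-35.2],
    [52.6,14.2,-35.2],
  ],
)

```text
clock: 4.05
eef_pos: [542.8, 4.4, 200.5]
tcp_rot: [3.027, 0.013, 1.626]
contact_force: [1.3, -1.0, -0.0]
opening: 1.0
grasp_force: 0.0
```

```bash
python3 - <<'E'
from h import *
print(r.sense()['qpos'].round(2),r.sense()['eef_pos'].round(1)); go(pose([593,76,175],[0,0,-1],[-.13,.99,0]))
E
```

```text
[ 0.01  0.24  1.94 -0.01  0.85 -0.04] [542.8   4.4 200.5]
dpos [0.069, 0.0509, 0.0306] rot [6.53, 0.97, -4.29]
```

Request:
carry_out(
  delta_pos=[
    [0.069,0.051,0.031],
    [0.069,0.051,0.031],
    [0.069,0.051,0.031],
    [0.069,0.051,0.031],
    [0.069,0.051,0.031],
    [0.069,0.051,0.031],
  ],
  rot=[
    [6.5,1.0,-4.3],
    [6.5,1.0,-4.3],
    [6.5,1.0,-4.3],
    [6.5,1.0,-4.3],
    [6.5,1.0,-4.3],
    [6.5,1.0,-4.3],
  ],
)

```text
clock: 4.8
eef_pos: [591.7, 73.5, 175.7]
tcp_rot: [3.136, -0.002, 1.697]
contact_force: [0.9, 0.6, 0.5]
opening: 0.998
grasp_force: 0.0
```

```bash
python3 - <<'E'
from h import *
T=tool(); im=r.grab_frame("wrist"); cv2.imwrite("pics/w2.png",im); W=cam("wrist",T); print(T.round(2).tolist())
c,s=colcent(im,(0,0,512,330)); print(c,s)
print(fitcover([(W,c)],10), proj(W,[593,76,75]))
for d in r.recognise("spare_mid","wrist"): print(d)
E
```

```text
[[-0.13, 0.99, 0.01, 591.74], [0.99, 0.13, 0.0, 73.5], [0.0, 0.01, -1.0, 175.7], [0.0, 0.0, 0.0, 1.0]]
[253.14585366 176.9900813 ] [ 210  132   87   92 6150]
(array([590.3056016,  78.1344534]), array([ 4.68735607e-07, -1.24604446e-06])) [[256.433976   195.09372718]]
```

View pics/w2.png

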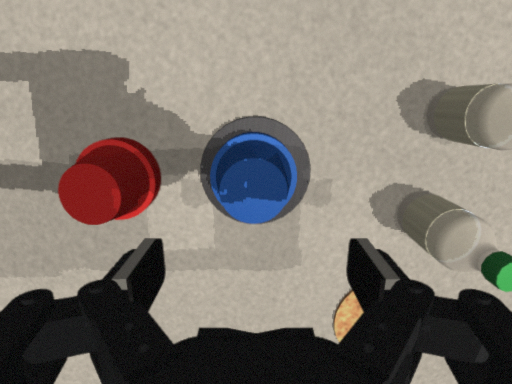

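```bash
python3 - <<'E'
from h import *
z=[0,0,-1];x=[-.13,.99,0]
go(pose([590.3,78.1,120],z,x),pose([590.3,78.1,60],z,x),pose([590.3,78.1,31],z,x))
E
```

```text
dpos [0.0043, -0.0014, 0.0555] rot [0.29, -0.1, -0.22]
dpos [0.0042, -0.0017, 0.1155] rot [0.29, -0.1, -0.22]
dpos [0.0042, -0.0018, 0.1445] rot [0.29, -0.1, -0.22]
```

Request:
carry_out(
  delta_pos=[
    [0.0043,-0.0014,0.055],
    [0.0043,-0.0014,0.08],
    [0.0042,-0.0017,0.11],
    [0.0042,-0.0018,0.13],
    [0.0042,-0.0018,0.144],
    [0.0042,-0.0018,0.144],
  ],
  rot=[
    [0.3,-0.1,0],
    [0.3,-0.1,0],
    [0.3,-0.1,0],
    [0.3,-0.1,0],
    [0.3,-0.1,0],
    [0.3,-0.1,0],
  ],
)

```text
clock: 5.65
eef_pos: [590.0, 78.6, 30.3]
tcp_rot: [-3.139, -0.0, 1.698]
contact_force: [-0.5, 0.5, 0.4]
opening: 0.999
grasp_force: 0.0
```

Request:
carry_out(
  delta_pos=[
    [0,0,0],
    [0,0,0],
    [0,0,0],
    [0,0,0],
    [0,0,0],
  ],
  rot=[
    [0,0,0],
    [0,0,0],
    [0,0,0],
    [0,0,0],
    [0,0,0],
  ],
  claw=0.068,
  grip_force=25,
)

```text
clock: 6.28
eef_pos: [590.9, 78.8, 31.6]
tcp_rot: [3.141, -0.0, 1.699]
contact_force: [-0.6, -1.5, 5.8]
opening: 0.865
grasp_force: 30.1
```

```bash
python3 - <<'E'
from h import *
z=[0,0,-1];x=[-.13,.99,0];x2=[-.47,.88,0]
go(pose([590.5,78.5,130],z,x),pose([560,190,190],z,x))
E
```

```text
dpos [-0.0002, -0.0004, -0.0984] rot [0.02, -0.0, -0.16]
dpos [0.1142, -0.0164, -0.1584] rot [0.02, -0.0, -0.16]
```

Request:
carry_out(
  delta_pos=[
    [0,0,-0.015],
    [0,0,-0.05],
    [0,0,-0.1],
    [0.057,-0.008,-0.158],
    [0.114,-0.016,-0.158],
    [0.114,-0.016,-0.158],
    [0.114,-0.016,-0.158],
    [0.114,-0.016,-0.158],
  ],
  rot=[
    [0,0,0],
    [0,0,0],
    [0,0,0],
    [0,0,0],
    [0,0,0],
    [0,0,0],
    [0,0,0],
    [0,0,0],
  ],
)

```text
clock: 7.28
eef_pos: [559.9, 188.6, 188.4]
tcp_rot: [-3.139, 0.001, 1.698]
contact_force: [0.1, -0.1, -0.5]
opening: 0.87
grasp_force: 29.8
```

```bash
python3 - <<'E'
from h import *
T=tool(); im=r.grab_frame("wrist"); cv2.imwrite("pics/w3.png",im); W=cam("wrist",T); print(T.round(2).tolist())
p=proj(W,coverpts(535,288,4)); b=[*(p.min(0)-12),*(p.max(0)+12)]; print(b)
c,s=colcent(im,b); print(c,s); print(fitcover([(W,c)],4),r.sense()['opening'],r.sense()['grasp_force'])
# sample from side/top
im2=r.grab_frame("top"); cv2.imwrite("pics/top3.png",im2)
a=cv2.resize(im2[165:225,220:290],None,fx=5,fy=5,interpolation=2); o=np.zeros((384,870,3),np.uint8); o[:,:512]=im; o[:300,512:862]=a
cv2.imwrite("pics/c3.png",o[:, :800])
E
```

```text
[[-0.13, 0.99, -0.0, 559.95], [0.99, 0.13, -0.0, 188.59], [-0.0, -0.0, -1.0, 188.39], [0.0, 0.0, 0.0, 1.0]]
[np.float64(184.9927949767756), np.float64(2.105254734736093), np.float64(297.32574587673406), np.float64(119.0297930174793)]
[237.33624318  64.3664848 ] [   9   16   88   93 6415]
(array([532.04301155, 284.5052984 ]), array([-1.21818809e-06, -1.31639926e-06])) 0.8692273566787164 29.82511204718321
```

View pics/c3.png

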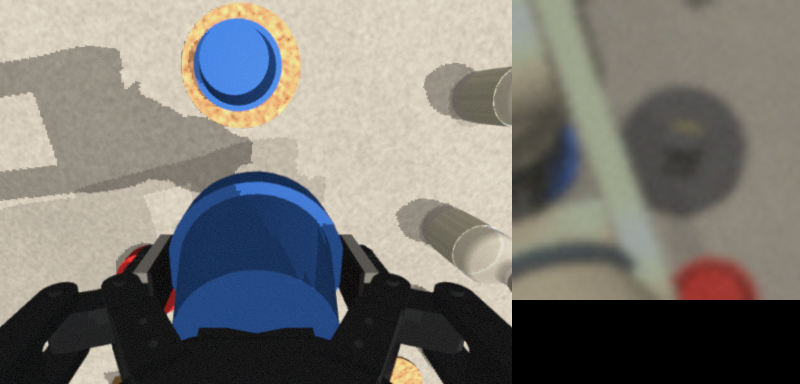

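```bash
python3 - <<'E'
from h import *
im=cv2.imread("pics/w3.png"); C=cam("wrist",np.eye(4))
f=im.astype(int); m=(f[...,0]-f[...,2]>40)[130:330,160:360]; 
top=130+np.where(m.any(1))[0][0]; print(top,[ (c,130+np.where(m[:,c-160])[0][0]) for c in (200,225,256,285,310)])
a=np.linspace(0,2*np.pi,200)
for dx in(-6,-3,0,3,6):
  p=np.vstack([proj(C,np.c_[38*np.cos(a)+dx,38*np.sin(a),0*a+z]) for z in (1,21)])
  print(dx,p[:,1].min().round(1),[round(min(q[1] for q in p if abs(q[0]-c)<4),1) for c in (200,225,256,285,310)])
z=[0,0,-1];x=[-.13,.99,0]
go(*[pose([532,284.5,h],z,x) for h in(188,120,70,45)])
E
```

```text
172 [(200, np.int64(195)), (225, np.int64(178)), (256, np.int64(172)), (285, np.int64(178)), (310, np.int64(193))]
-6 183.3 [np.float64(201.4), np.float64(188.1), np.float64(183.3), np.float64(188.0), np.float64(201.4)]
-3 177.0 [np.float64(195.4), np.float64(181.8), np.float64(177.0), np.float64(181.8), np.float64(195.3)]
0 170.7 [np.float64(189.2), np.float64(175.5), np.float64(170.7), np.float64(175.5), np.float64(189.1)]
3 164.2 [np.float64(183.0), np.float64(169.1), np.float64(164.2), np.float64(169.1), np.float64(182.9)]
6 157.7 [np.float64(176.7), np.float64(162.7), np.float64(157.7), np.float64(162.7), np.float64(176.6)]
dpos [0.0988, -0.0158, 0.0003] rot [-0.12, 0.02, -0.24]
dpos [0.0988, -0.0156, 0.0683] rot [-0.12, 0.02, -0.24]
dpos [0.0989, -0.0155, 0.1183] rot [-0.12, 0.02, -0.24]
dpos [0.0989, -0.0155, 0.1433] rot [-0.12, 0.02, -0.24]
```

Request:
carry_out(
  delta_pos=[
    [0.05,-0.008,0],
    [0.1,-0.0156,0],
    [0.1,-0.0156,0.04],
    [0.1,-0.0156,0.08],
    [0.1,-0.0155,0.11],
    [0.1,-0.0155,0.125],
    [0.1,-0.0155,0.138],
    [0.1,-0.0155,0.138],
  ],
  rot=[
    [0,0,0],
    [0,0,0],
    [0,0,0],
    [0,0,0],
    [0,0,0],
    [0,0,0],
    [0,0,0],
    [0,0,0],
  ],
)

```text
clock: 8.38
eef_pos: [531.8, 286.6, 50.5]
tcp_rot: [-3.14, 0.0, 1.698]
contact_force: [0.3, -0.3, -0.6]
opening: 0.865
grasp_force: 29.8
```

Request:
carry_out(
  delta_pos=[
    [0,0,0],
    [0,0,0.002],
    [0,0,0.0045],
    [0,0,0.0045],
  ],
  rot=[
    [0,0,0],
    [0,0,0],
    [0,0,0],
    [0,0,0],
  ],
)

```text
clock: 8.88
eef_pos: [531.8, 287.0, 46.4]
tcp_rot: [-3.141, -0.0, 1.699]
contact_force: [0.1, -0.7, -0.3]
opening: 0.867
grasp_force: 29.9
```

Request:
carry_out(
  delta_pos=[
    [0,0,0.0015],
    [0,0,0.002],
    [0,0,0.002],
  ],
  rot=[
    [0,0,0],
    [0,0,0],
    [0,0,0],
  ],
)

```text
clock: 9.25
eef_pos: [532.0, 287.1, 45.5]
tcp_rot: [-3.141, -0.0, 1.699]
contact_force: [-2.7, -2.6, 12.2]
opening: 0.866
grasp_force: 31.4
```

Request:
carry_out(
  delta_pos=[
    [0,0,0],
    [0,0,0],
    [0,0,0],
    [0,0,0],
  ],
  rot=[
    [0,0,0],
    [0,0,0],
    [0,0,0],
    [0,0,0],
  ],
  claw=0.085,
)

```text
clock: 9.75
eef_pos: [531.8, 287.0, 44.3]
tcp_rot: [-3.14, -0.0, 1.699]
contact_force: [0.6, -0.1, -0.4]
opening: 0.997
grasp_force: 0.0
```

Request:
carry_out(
  delta_pos=[
    [0,0,-0.01],
    [0,0,-0.03],
    [0,0,-0.07],
    [-0.05,0,-0.125],
    [-0.05,0,-0.125],
    [-0.05,0,-0.125],
  ],
  rot=[
    [0,0,0],
    [0,0,0],
    [0,0,0],
    [0,0,0],
    [0,0,0],
    [0,0,0],
  ],
)

```text
clock: 10.5
eef_pos: [538.8, 237.2, 170.8]
tcp_rot: [3.14, -0.001, 1.697]
contact_force: [-0.3, -0.3, -0.4]
opening: 0.995
grasp_force: 0.0
```

```bash
python3 - <<'E'
from h import *
T=tool(); im=r.grab_frame("wrist"); cv2.imwrite("pics/w4.png",im); W=cam("wrist",T); print(T.round(2).tolist())
from h import coverpts
a=np.linspace(0,6.28,60)
o=im.copy()
for z,q in((89,25),(44,38),(24,38),(4,38)):
  for u in proj(W,np.c_[532+q*np.cos(a),285+q*np.sin(a),0*a+z]): cv2.circle(o,tuple(int(v) for v in u),0,(0,255,255),-1)
s=r.grab_frame("side"); cv2.imwrite("pics/side4.png",s)
t=r.grab_frame("top"); cv2.imwrite("pics/top4.png",t)
b=np.zeros((480,800,3),np.uint8); b[:300,:400]=o[:300,56:456]; b[:300,400:]=cv2.resize(s[150:225,205:305],(400,300),interpolation=2)
b[300:,:240]=cv2.resize(t[178:214,232:280],(240,180),interpolation=2)
cv2.imwrite("pics/c4.png",b)
E
```

```text
[[-0.13, 0.99, 0.0, 538.82], [0.99, 0.13, 0.0, 237.25], [0.0, 0.0, -1.0, 170.84], [0.0, 0.0, 0.0, 1.0]]
```

View pics/c4.png

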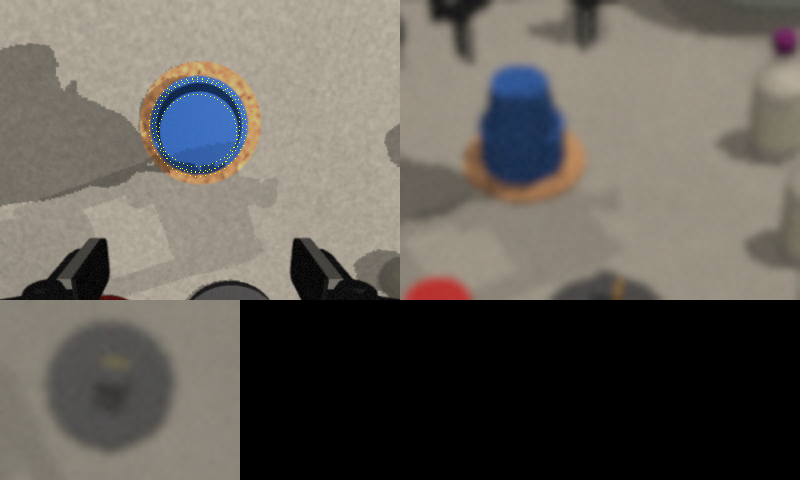

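```bash
python3 - <<'E'
from h import *
go(pose([586,60,190],[0,0,-1],[-.13,.99,0]))
E
```

```text
dpos [-0.1825, 0.0253, -0.0216] rot [-0.15, 0.01, -0.15]
```

Request:
carry_out(
  delta_pos=[
    [-0.05,0.01,-0.019],
    [-0.11,0.015,-0.019],
    [-0.17,0.02,-0.019],
    [-0.182,0.024,-0.019],
    [-0.182,0.024,-0.019],
    [-0.182,0.024,-0.019],
  ],
  rot=[
    [0,0,0],
    [0,0,0],
    [0,0,0],
    [0,0,0],
    [0,0,0],
    [0,0,0],
  ],
)

```text
clock: 11.4
eef_pos: [584.9, 61.5, 187.7]
tcp_rot: [-3.139, -0.001, 1.7]
contact_force: [-0.8, 0.3, 0.7]
opening: 0.992
grasp_force: 0.0
```

```bash
python3 - <<'E'
from h import *
T=tool(); np.save("T5.npy",T); im=r.grab_frame("wrist"); cv2.imwrite("pics/w5.png",im); W=cam("wrist",T); print(T.round(2).tolist())
u=proj(W,[590,78,35])[0].round().astype(int); print(u)
for d in r.cut_out("sample_mid","wrist")[:3]: print(d['box'],d['p'],d['mask'].sum())
l,t=u[0]-70,u[1]-55; print(l,t)
c=im[t:t+110,l:l+140]; cv2.imwrite("pics/c5.png",cv2.resize(cv2.convertScaleAbs(c,alpha=1.6,beta=10),None,fx=5,fy=5,interpolation=2))
E
```

```text
[[-0.13, 0.99, -0.0, 584.85], [0.99, 0.13, 0.0, 61.48], [0.0, -0.0, -1.0, 187.74], [0.0, 0.0, 0.0, 1.0]]
[264 164]
[250.0, 147.6, 287.8, 191.0] 0.73 977
194 109
```

View pics/c5.png

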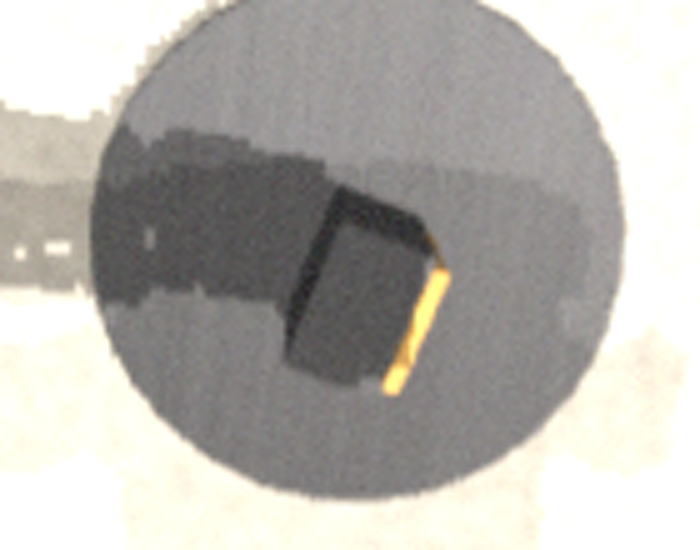

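```bash
python3 - <<'E'
from h import *
W=cam("wrist",np.load("T5.npy"))
q=np.array([onz(W,(194+u/5,109+v/5),56)[:2] for u,v in((345,222),(288,355),(393,392),(445,270))])
print(q.round(1)); n=q.mean(0); print("centre",n)
e=np.roll(q,-1,0)-q; print(np.linalg.norm(e,axis=1).round(1), np.degrees(np.arctan2(e[:,1],e[:,0])).round(1))
print([d['box'] for d in []])
L=np.linalg.norm
yaw=np.arctan2(*( (e[0]/L(e[0]))-(e[2]/L(e[2])) )[::-1])+np.pi/2  # sample y sides run -y
yb=np.arctan2(*( (e[1]/L(e[1]))-(e[3]/L(e[3])) )[::-1])
print(np.degrees([yaw,yb]))
E
```

```text
[[587.4  90.2]
 [581.   66.9]
 [599.2  62.9]
 [604.7  84.5]]
centre [593.04816747  76.11684189]
[24.1 18.7 22.3 18.2] [-105.4  -12.6   75.8  161.7]
[]
[-14.80246231 -15.45617803]
```

```bash
python3 - <<'E'
from h import *
go(*[pose([590.1,76.9,h],[0,0,-1],[-.966,.259,0]) for h in (110,44)])
E
```

```text
dpos [0.0146, 0.0073, 0.078] rot [-0.07, -0.08, -67.57]
dpos [0.0145, 0.0074, 0.144] rot [-0.07, -0.08, -67.57]
```

Request:
carry_out(
  delta_pos=[
    [0.0146,0.0073,0.05],
    [0.0146,0.0073,0.07],
    [0.0146,0.0073,0.07],
    [0.0146,0.0073,0.07],
    [0.0146,0.0073,0.07],
    [0.0146,0.0073,0.07],
    [0.0146,0.0073,0.07],
    [0.0146,0.0073,0.07],
  ],
  rot=[
    [0,0,-67.6],
    [0,0,-67.6],
    [0,0,-67.6],
    [0,0,-67.6],
    [0,0,-67.6],
    [0,0,-67.6],
    [0,0,-67.6],
    [0,0,-67.6],
  ],
)

```text
clock: 12.5
eef_pos: [590.5, 76.4, 118.4]
tcp_rot: [-3.141, -0.001, 2.879]
contact_force: [0.0, -0.6, -0.0]
opening: 0.994
grasp_force: 0.0
```

```bash
python3 - <<'E'
from h import *
T=tool(); im=r.grab_frame("wrist"); W=cam("wrist",T); print(T.round(2).tolist(), r.sense()['qpos'].round(2))
go(*[pose([590.1,76.9,h],[0,0,-1],[-.966,.259,0]) for h in (110,44)])
Y=np.array([.259,.966,0]);X=np.array([.966,-.259,0]);o=im.copy()
for z in(56,10):
  c=np.array([593,76,z]); p=proj(W,[c+a*X+b*Y for a,b in((10,13),(10,-13),(-10,-13),(-10,13))]); cv2.polylines(o,[p.round().astype(np.int32)],True,(0,255,255)); print(p.round())
cv2.imwrite("pics/w6.png",cv2.resize(cv2.convertScaleAbs(o[60:384,120:400],alpha=1.5),None,fx=1.8,fy=1.8,interpolation=2))
E
```

```text
[[-0.97, 0.26, -0.0, 590.45], [0.26, 0.97, 0.0, 76.38], [0.0, -0.0, -1.0, 118.39], [0.0, 0.0, 0.0, 1.0]] [ 0.13  0.47  1.81  0.    0.87 -1.18]
dpos [0.0005, 0.0006, 0.0084] rot [-0.01, -0.06, -0.09]
dpos [0.0004, 0.0006, 0.0744] rot [-0.01, -0.06, -0.09]
[[277. 235.]
 [236. 235.]
 [235. 205.]
 [277. 205.]]
[[273. 210.]
 [239. 210.]
 [239. 185.]
 [273. 185.]]
```

View pics/w6.png

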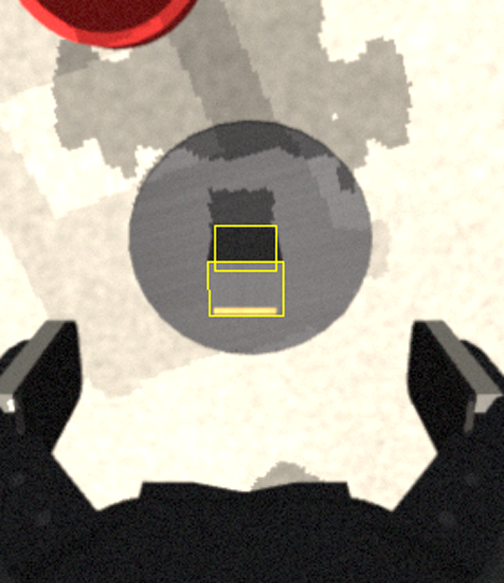

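Request:
carry_out(
  delta_pos=[
    [0.0004,0.0006,0.03],
    [0.0004,0.0006,0.055],
    [0.0004,0.0006,0.074],
    [0.0004,0.0006,0.074],
    [0.0004,0.0006,0.074],
  ],
  rot=[
    [0,0,0],
    [0,0,0],
    [0,0,0],
    [0,0,0],
    [0,0,0],
  ],
)

```text
clock: 13.18
eef_pos: [590.8, 76.2, 45.0]
tcp_rot: [3.142, -0.0, 2.878]
contact_force: [0.4, -0.1, -0.2]
opening: 0.994
grasp_force: 0.0
```

Request:
carry_out(
  delta_pos=[
    [0,0,0],
    [0,0,0],
    [0,0,0],
    [0,0,0],
    [0,0,0],
    [0,0,0],
    [0,0,0],
    [0,0,0],
  ],
  rot=[
    [0,0,0],
    [0,0,0],
    [0,0,0],
    [0,0,0],
    [0,0,0],
    [0,0,0],
    [0,0,0],
    [0,0,0],
  ],
  claw=0.015,
  grip_force=60,
)

```text
clock: 14.18
eef_pos: [590.6, 76.0, 44.8]
tcp_rot: [-3.141, -0.0, 2.878]
contact_force: [-0.6, -1.0, 6.2]
opening: 0.297
grasp_force: 59.0
```

```bash
python3 - <<'E'
from h import *
T=tool(); np.save("Tg.npy",T); print(T.round(3).tolist(), r.sense()['opening'],r.sense()['grasp_force'])
E
```

```text
[[-0.966, 0.26, -0.0, 590.571], [0.26, 0.966, -0.0, 76.001], [0.0, -0.0, -1.0, 44.832], [0.0, 0.0, 0.0, 1.0]] 0.2971325962516919 58.95688354969025
```

```bash
cat > fin.py <<'E'
from h import *
M=np.load("lens.npy"); X,Y,Z,F=M.T
face=np.array([-12.3,0,11.8])
def fin(off):
    T=pose([0,0,0],-Z,-X); T[:3,3]=F+off-T[:3,:3]@face; return T
E
python3 - <<'E'
from fin import *
T=fin(np.array([-70,120,50.])); print(T[:3,3],fin(0)[:3,3]); go(T)
E
```

```text
[ 456.00379291 -136.26254445  253.15394019] [ 526.00379291 -256.26254445  203.15394019]
dpos [0.0748, -0.24, -0.2083] rot [-5.53, -32.05, -19.07]
```

Request:
carry_out(
  delta_pos=[
    [0,0,-0.01],
    [0,0,-0.04],
    [0,0,-0.09],
    [0,0,-0.15],
    [0,0,-0.18],
    [0,0,-0.18],
  ],
  rot=[
    [0,0,0],
    [0,0,0],
    [0,0,0],
    [0,0,0],
    [0,0,0],
    [0,0,0],
  ],
)

```text
clock: 14.92
eef_pos: [591.8, 76.2, 227.4]
tcp_rot: [3.14, 0.004, 2.878]
contact_force: [-0.1, -0.7, -2.1]
opening: 0.298
grasp_force: 59.0
```

```bash
python3 - <<'E'
from fin import *
print(r.sense()['grasp_force'],r.sense()['opening'],r.sense()['contact_force']); go(fin(np.array([-70,120,50.])))
E
```

```text
58.984567523002625 0.29769001598316325 [-0.10518214 -0.72184121 -2.06234213]
dpos [0.0758, -0.2405, -0.0264] rot [-5.47, -31.79, -19.08]
```

Request:
carry_out(
  delta_pos=[
    [0.015,-0.045,-0.005],
    [0.03,-0.09,-0.01],
    [0.045,-0.135,-0.016],
    [0.06,-0.18,-0.02],
    [0.076,-0.24,-0.026],
    [0.076,-0.24,-0.026],
    [0.076,-0.24,-0.026],
    [0.076,-0.24,-0.026],
  ],
  rot=[
    [-1,-6,-4],
    [-2,-12,-8],
    [-3,-18,-12],
    [-4.4,-25.4,-15.3],
    [-5.5,-31.8,-19.1],
    [-5.5,-31.8,-19.1],
    [-5.5,-31.8,-19.1],
    [-5.5,-31.8,-19.1],
  ],
)

```text
clock: 15.92
eef_pos: [453.1, -136.4, 249.1]
tcp_rot: [3.14, 0.557, -3.066]
contact_force: [-0.2, 0.3, -1.1]
opening: 0.295
grasp_force: 59.4
```

```bash
python3 - <<'E'
from fin import *
print(r.sense()['qpos'].round(2)); go(fin(np.array([-70,120,50.])),fin(0))
E
```

```text
[-0.49 -0.07  2.28  0.6   0.53 -2.6 ]
dpos [-0.0046, -0.0001, -0.0019] rot [0.0, -0.42, -0.16]
dpos [-0.0297, -0.1252, 0.0724] rot [0.0, -0.42, -0.16]
```

Request:
carry_out(
  delta_pos=[
    [-0.006,-0.025,0.0145],
    [-0.012,-0.05,0.029],
    [-0.018,-0.075,0.043],
    [-0.024,-0.1,0.058],
    [-0.03,-0.125,0.0724],
    [-0.03,-0.125,0.0724],
    [-0.03,-0.125,0.0724],
    [-0.03,-0.125,0.0724],
  ],
  rot=[
    [0,-0.4,-0.2],
    [0,-0.4,-0.2],
    [0,-0.4,-0.2],
    [0,-0.4,-0.2],
    [0,-0.4,-0.2],
    [0,-0.4,-0.2],
    [0,-0.4,-0.2],
    [0,-0.4,-0.2],
  ],
)

```text
clock: 16.92
eef_pos: [527.9, -254.5, 204.9]
tcp_rot: [-3.14, 0.566, -3.058]
contact_force: [0.4, 0.7, -1.6]
opening: 0.297
grasp_force: 59.5
```

```bash
python3 - <<'E'
from fin import *
T=tool(); s=r.sense(); print(s['qpos'].round(2),s['grasp_force'],s['clock']); go(fin(0))
im=r.grab_frame("side"); t=r.grab_frame("top"); w=r.grab_frame("wrist")
o=np.zeros((600,800,3),np.uint8)
o[:300,:400]=cv2.resize(im[200:305,215:355],(400,300),interpolation=2); o[:300,400:]=cv2.resize(t[120:210,285:405],(400,300),interpolation=2); o[300:,:400]=cv2.resize(w,(400,300)); o[300:,400:]=cv2.resize(im[150:240,190:310],(400,300),interpolation=2)
cv2.imwrite("pics/c7.png",o)
for C,n in((cam("side"),"side"),(cam("top"),"top")): print(n,proj(C,[F,F+90*X]).round(1).tolist(), [(d['box'],d['p']) for d in r.recognise("sample_face",n)][:2])
E
```

```text
[-0.65  0.22  2.09  0.79  0.53 -2.93] 59.51767981052399 16.925
dpos [0.0027, -0.0016, 0.0004] rot [0.07, 0.09, 0.24]
side [[244.0, 287.3], [280.5, 269.0]] [([240.2, 278.5, 252.1, 292.7], 0.71)]
top [[347.2, 196.6], [347.3, 172.7]] [([342.2, 195.3, 353.2, 203.6], 0.54)]
```

View pics/c7.png

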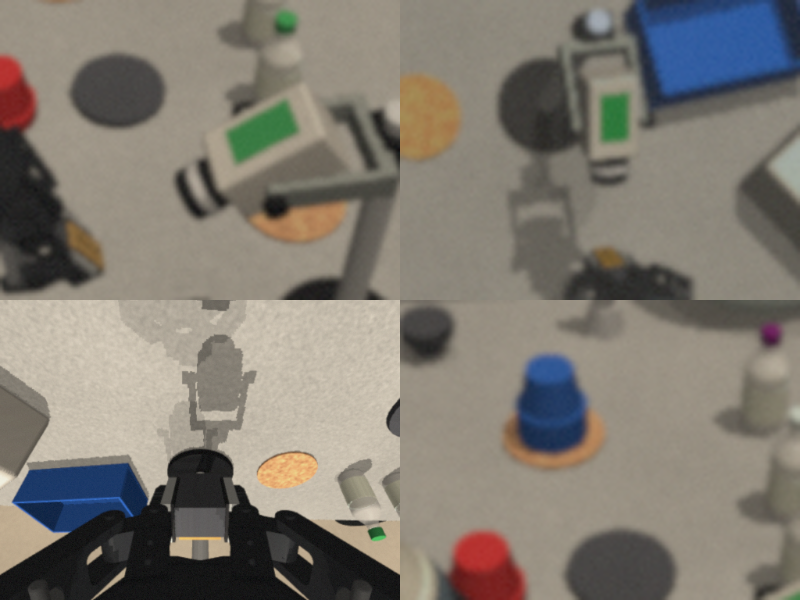

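Request:
carry_out(
  delta_pos=[
    [0.001,-0.001,0],
    [0.002,-0.001,0],
    [0.002,-0.001,0],
    [0.002,-0.001,0],
    [0.002,-0.001,0],
    [0.002,-0.001,0],
    [0.002,-0.001,0],
    [0.002,-0.001,0],
  ],
  rot=[
    [0,0,0],
    [0,0,0],
    [0,0,0],
    [0,0,0],
    [0,0,0],
    [0,0,0],
    [0,0,0],
    [0,0,0],
  ],
)

```text
clock: 18.18
eef_pos: [526.7, -256.6, 204.0]
tcp_rot: [-3.139, 0.567, -3.058]
contact_force: [-0.0, 0.5, -1.5]
opening: 0.299
grasp_force: 59.5
```

```bash
python3 -c "
from rig import r
s=r.sense(); print(s['eef_pos'],s['grasp_force'],abs(s['qvel']).max()); print(r.sign_off())"
```

```text
[ 526.66691186 -256.62251011  204.00527904] 59.518550634384155 0.0006079336320743479
the job is handed in; nothing more can be done
None
```

I handed the job in at about 18 s: the blue cover is nested on the spare and let go, and the sample is held still in front of the inspection camera; in the last pictures its brass face was within about 2 pixels of my computed focus point, but the hand-in returned no verdict.

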